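Unlock the puzzle box with the flat key

TASK

Open the lock of the wooden puzzle box: of the three keys standing on the table, take the one with the long, narrow steel bit, line it up with the slot in the round dial on the box and press it fully home. Then turn it clockwise, seen from above, about a sixth of a turn until the dial is at its stop, let go, and leave the key standing upright in the slot.

Things in the scene. Friction and masses are not known exactly. Their poses are not given: they have to be found in the camera images.
- flat_key_grip (a point): The right key, loose, 140 g, 90 mm tall, upright on its steel bit of 56 (x) x 20 (y) mm, 34 mm high; above it a wooden bar handle 44 (x) x 20 (y) mm. Origin: on its centre line, 58 mm above its foot; grip here across y. z up; a half turn looks the same. Two like keys stand near, in any order, and do not fit: square 40 mm bit with bar handle, round 44 mm bit with round handle.
- slot (a point): Centre of the slot's mouth in the top of a round aluminium dial (96 mm across, 24 mm high) on a fixed wooden box 150 x 150 x 46 mm; mouth 70 mm above the table. Slot 66 mm long (x), 30 mm wide (y), 20 mm deep, flat floor, z up. Key fully home: its foot 20 mm below this point, its grip point 38 mm above. Turns with the dial.
- dial (a joint): Turn of the dial about the upright axis through the slot's centre, rad: 0 locked (start), growing clockwise seen from above to its stop at 1.05 (60 degrees), when the dial's black tick meets the second black mark on the lid. Light friction, 0.05 N m; stays where left. The key has some 0.18 rad of play each way in the slot, so the dial lags it by as much.

How it is judged:
By the outcome, as a careful person would: the job done as asked, in the order asked, and still so for the second after the job is handed in, with the robot touching nothing.
It also fails if it takes over 46 s, if anything falls off the work surface, if the arm or the gripper's body presses on something with over 40 N, if the wrist force passes 120 N, or if a joint passes its speed limit or range.

ROBOT

A 6-joint arm with a two-finger parallel gripper is mounted at the origin on the work surface. World frame = base frame: x ahead of the robot, y to its left, z up, the work surface at z = 0. Lengths are in m, angles in degrees, forces in N, time in s.
With the tool pointing down it reaches from about 0.35 to 0.875 m from the base axis. Payload 4.2 kg.
Tool frame: the origin (TCP) lies between the finger pads; the fingertips stand 25 mm ahead of it and the grasp point (between the pads) lies 6 mm ahead of it (tcp_to_tips is the distance from the TCP to the fingertips, in m); z points along the fingers, y is the line along which they close (so a half turn about z gives the same grasp; the last joint's range is limited). The gripper opens to 87 mm and grips with 3 to 60 N. Pads are 19 mm wide; open, the fingers measure 117 mm over their backs; the gripper's body (75 mm by 190 mm) begins 51 mm behind the grasp point.
Start: joints at [88.098, 22.042, 0.453, 0, -68.411, -14.817], TCP at [0.18, 0.599, 0.248] pointing down, gripper open.
Joint ranges: [-179.83, 179.83], [-69.29, 118.12], [-61.27, 80.66], [-181.25, 117.63], [-171.15, -9.14], [-177.46, 177.46]. Speed limits (degrees/s): [159.86, 159.86, 180, 180, 180, 180].

INTERFACE

Orientations are given as a 3x3 rotation matrix whose columns are the frame's x, y, z axes.
In Python, from bench import observe, read_camera, camera_model, finish_job, tcp_to_tips gives the robot as it stands.
- The arm moves only by the tool servo_tool, never from a script. Its arguments are lists of equal length, an entry for each row: "slide": the shift along the tool's x, y, z as a fraction of full scale, a list of three; "delta_rot": the turn, a rotation vector about the tool's x, y, z as a fraction of full scale, a list of three. In form: {"slide": [[x, y, z], ...], "delta_rot": [[ax, ay, az], ...]}. A call has 1 to 20 rows; each row is the pose to reach, as a shift and turn from the pose commanded when the call began, along the tool's axes at that moment, turning the shorter way round; what a row does not reach only later rows make up. Full scale, the value 1, is 200 mm for a shift and pi rad for a turn. A row lasts 1/12 s, in which the tool goes at most 41.7 mm and 7.16 degrees, less where a joint would pass 70% of its speed; a pose out of reach is approached as far as the arm can. A call with a number of a shift or a turn outside -1 to 1 is refused whole. A call with a gripper value outside its range is refused whole. "gripper" is the opening, from -1 (shut) to 1 (fully open), set as the call begins (left out, the last holds). The fingers move at their own pace and stop on an object; "squeeze" is the grip in N (left out, the last holds). Time passes only in rows, so rows that repeat a pose let the fingers close. It gives the time, the measured TCP pose, the force, the opening and the grip force at its end, in the units of the state.
- observe(): the state, without advancing time (a new reading comes with each control period).
- read_camera(name): name is "scene" or "top" or "wrist"; returns the picture (384x512x3 uint8, red, green, blue); there is no depth.
- camera_model(name): a dict with "intrinsics" (3x3 intrinsics, pixels), "k1" (the pictures are not rectified: a ray, as slopes to the right and down, at radius r is drawn at 1 + k1 r^2 times it, then the intrinsics apply), "extrinsics" (4x4, takes a point from world to camera coordinates). Camera axes: x right, y down, z forward; pixel columns grow to the right and rows downward; lengths in m; the calibration is good to about 2 mm. A picture is of the moment at which its call begins: read the wrist's pose just before it. camera_model takes no time and is no camera call; for the wrist camera it gives the pose at the moment of the call.
- finish_job(): hands the job in; it is judged then, once.
The state is a dict: "clock": time; "joints": joint angles; "joint_velocities": joint speeds; "joint_efforts": joint torques, N m; "tcp_pos": TCP position; "eef_rot": TCP orientation; "contact_force": force on the tool from outside, world axes, zero at the start; "ft_torque": the same for the moment, N m; "opening": finger opening in m; "grasp_force": force on a finger pad.
Only numpy, scipy, OpenCV 4.12 (cv2) and the standard library are available. Lean on these libraries where they do the work, as an engineer would, in place of code of your own. Each camera call takes 0.05 s, during which the arm holds its last target. There are 200 camera calls.

## Working session

There is one attempt and no reset: what is moved stays moved. The work goes in short steps, Python scripts to look and compute and a tool call to move; the robot and the scene stay as the last step left them, time stands still between calls to the robot, and variables do not carry over. Pictures are saved under pics/ and viewed, at most 10 in all, crops included, and the job is handed in when it is done.

Besides the shell and the picture viewer there is one more tool, called after "Emit:" by a JSON object that holds its "fn" and its "kwargs", one argument or row to a line. servo_tool: Moves the arm, as the interface text tells. Shift numbers are shares of 200 mm and turn numbers shares of pi rad, none past 1 either way. Its arguments: {"type":"object","properties":{"slide":{"type":"array","items":{"type":"array","items":{"type":"number"}}},"delta_rot":{"type":"array","items":{"type":"array","items":{"type":"number"}}},"gripper":{"type":"number"},"squeeze":{"type":"number"}},"required":["slide","delta_rot"]}

```bash
mkdir -p pics; cat > h.py <<'E'
import numpy as np, cv2
from bench import *
def snap(n,f):
    m=camera_model(n); im=read_camera(n); cv2.imwrite(f'pics/{f}.png',im[:,:,::-1]); return m,im
def ray(m,u,v):
    K=np.array(m["intrinsics"]);E=np.array(m["extrinsics"]);k=m["k1"]
    d=np.array([(u-K[0,2])/K[0,0],(v-K[1,2])/K[1,1]]);s=d.copy()
    for _ in range(30): s=d/(1+k*(s@s))
    R=E[:3,:3];return -R.T@E[:3,3], R.T@np.array([s[0],s[1],1])
def at(m,u,v,z):
    c,d=ray(m,u,v);return c+d*(z-c[2])/d[2]
def pix(m,p):
    K=np.array(m["intrinsics"]);E=np.array(m["extrinsics"])
    q=E[:3,:3]@np.array(p)+E[:3,3];s=q[:2]/q[2];s=s*(1+m["k1"]*(s@s));return K[:2,:2]@s+K[:2,2]
E
python3 - <<'E'
from h import *
m,im=snap("top","top0"); m2,i2=snap("scene","sc0")
cv2.imwrite('pics/both.png',np.vstack([im,i2])[:,:,::-1])
print(m); o=observe();print(o["eef_rot"],o["tcp_pos"],tcp_to_tips)
E
```

```text
{'intrinsics': array([[364.35076761,   0.        , 258.46451685],
       [  0.        , 364.35076761, 195.37049347],
       [  0.        ,   0.        ,   1.        ]]), 'k1': -0.03566710517864924, 'extrinsics': array([[ 0.1135337 , -0.99353164,  0.00223067, -0.07504208],
       [-0.9719451 , -0.11153189, -0.20708298,  0.54914802],
       [ 0.20599229,  0.0213428 , -0.97832084,  0.76754401],
       [ 0.        ,  0.        ,  0.        ,  1.        ]])}
[[ 9.57689723e-01 -2.87802361e-01 -4.42677430e-04]
 [-2.87802673e-01 -9.57687809e-01 -1.91884438e-03]
 [ 1.28301164e-04  1.96506129e-03 -9.99998061e-01]] [0.17964968 0.59811326 0.24657128] 0.025
```

View pics/top0.png

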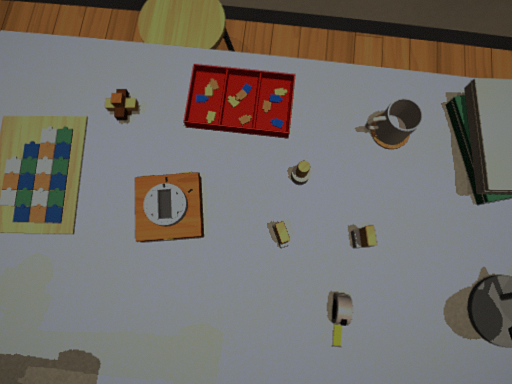

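View pics/sc0.png

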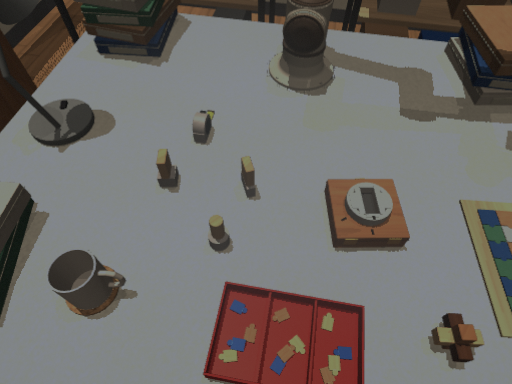

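The scene shows the box with its dial (top picture 165,204), the round key (301,171) and two bar-handle keys (281,233) and (364,236). I'll enlarge to tell the two bar keys apart.

```bash
python3 - <<'E'
import cv2,numpy as np
t=cv2.imread('pics/top0.png');s=cv2.imread('pics/sc0.png')
r=lambda i,x,y,w,h:cv2.resize(i[y:y+h,x:x+w],(400,300),interpolation=cv2.INTER_CUBIC)
cv2.imwrite('pics/z1.png',np.vstack([np.hstack([r(t,255,205,80,60),r(t,330,205,80,60)]),np.hstack([r(t,125,168,80,60)if 0 else r(t,122,166,88,66),r(s,140,140,140,105)])]))
E
```

```text
(no output)
```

View pics/z1.png

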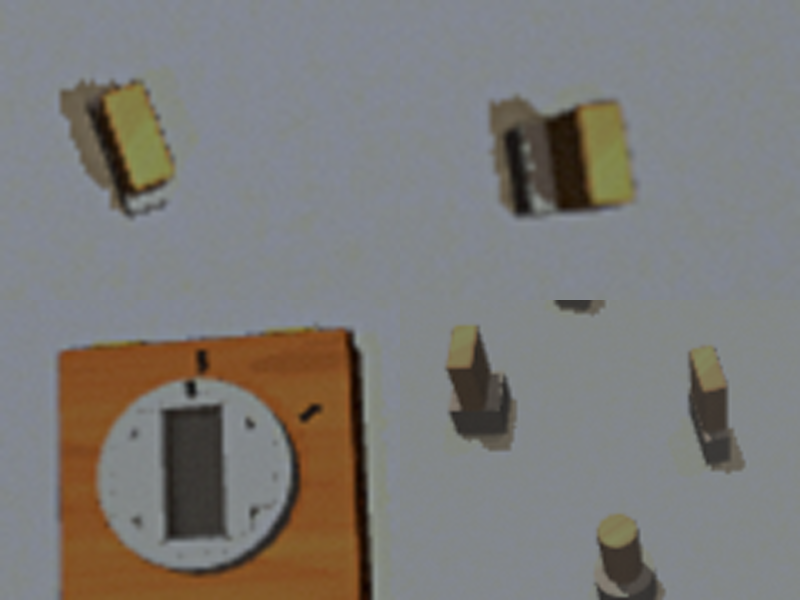

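```bash
python3 - <<'E'
from h import *
m=camera_model("top")
def rect(P,z,name):
    P=np.array([at(m,u,v,z)for u,v in P]);c=P.mean(0);a=(P[3]+P[2]-P[0]-P[1])/2;w=(P[1]+P[2]-P[0]-P[3])/2
    print(name,c.round(4),'len',np.linalg.norm(a),'wid',np.linalg.norm(w),'long dir deg',np.degrees(np.arctan2(a[1],a[0]))%180)
rect([(255+x/5,205+y/5)for x,y in[(105,92),(140,82),(172,175),(137,190)]],.09,'key')
rect([(122+x*.22,166+(y-300)*.22)for x,y in[(163,407),(221,404),(225,537),(165,540)]],.07,'slot')
o=observe();R=np.array(o["eef_rot"]);print(np.degrees(np.arctan2(R[1,0],R[0,0])),o["joints"][5])
w=camera_model("wrist");E=np.array(w["extrinsics"]);print("wrist cam in tool", R.T@(-E[:3,:3].T@E[:3,3]-np.array(o["tcp_pos"])), (E[:3,:3]@R).round(2), w["intrinsics"][0,0])
E
```

```text
key [ 0.4742 -0.0731  0.09  ] len 0.04280130221610702 wid 0.015904550434698135 long dir deg 24.337762009608866
slot [0.5089 0.1929 0.07  ] len 0.06635095840552278 wid 0.028933538966142824 long dir deg 10.8257766734759
-16.72645103566732 -14.815291146380453
wrist cam in tool [ 0.06921154  0.0002712  -0.13811627] [[-0.    1.   -0.  ]
 [-0.97 -0.   -0.25]
 [-0.25  0.    0.97]] 325.61056789356843
```

Emit:
{"fn": "servo_tool", "kwargs": {
  "slide": [
    [0.72,0.49,0],
    [0.72,0.49,0],
    [0.72,0.49,0],
    [0.72,0.49,0],
    [0.72,0.49,0]
  ],
  "delta_rot": [
    [0,0,0],
    [0,0,0],
    [0,0,0],
    [0,0,0],
    [0,0,0]
  ]
}}

```text
clock: 0.52
tcp_pos: [0.2915, 0.4586, 0.2473]
eef_rot: [[0.957, -0.292, -0.001], [-0.292, -0.956, -0.003], [-0.0, 0.003, -1.0]]
contact_force: [-0.3, 0.3, 0.3]
opening: 0.0871
grasp_force: 0.0
```

Emit:
{"fn": "servo_tool", "kwargs": {
  "slide": [
    [0.72,0.49,0],
    [0.72,0.49,0],
    [0.72,0.49,0],
    [0.72,0.49,0],
    [0.72,0.49,0]
  ],
  "delta_rot": [
    [0,0,0],
    [0,0,0],
    [0,0,0],
    [0,0,0],
    [0,0,0]
  ]
}}

```text
clock: 0.93
tcp_pos: [0.4011, 0.3239, 0.2473]
eef_rot: [[0.956, -0.292, -0.001], [-0.292, -0.956, -0.002], [-0.0, 0.002, -1.0]]
contact_force: [0.1, 0.8, -0.5]
opening: 0.0869
grasp_force: 0.0
```

Emit:
{"fn": "servo_tool", "kwargs": {
  "slide": [
    [0.72,0.49,0],
    [0.72,0.49,0],
    [0.72,0.49,0],
    [0.72,0.49,0],
    [0.72,0.49,0],
    [0.72,0.49,0],
    [0.72,0.49,0]
  ],
  "delta_rot": [
    [0,0,-0.153],
    [0,0,-0.153],
    [0,0,-0.153],
    [0,0,-0.153],
    [0,0,-0.153],
    [0,0,-0.153],
    [0,0,-0.153]
  ]
}}

```text
clock: 1.52
tcp_pos: [0.5094, 0.1918, 0.2469]
eef_rot: [[0.983, 0.185, -0.001], [0.185, -0.983, -0.0], [-0.001, 0.0, -1.0]]
contact_force: [-0.3, 0.2, -0.8]
opening: 0.0873
grasp_force: 0.0
```

```bash
python3 - <<'E'
from h import *
m,im=snap("wrist","w1"); np.save('w1.npy',m,allow_pickle=True)
cv2.imwrite('pics/w1b.png',cv2.resize(im[:,:,::-1],(800,600),interpolation=cv2.INTER_CUBIC))
o=observe();R=np.array(o["eef_rot"]);print(o["clock"],o["tcp_pos"],R,o["joints"])
print(pix(m,[.5089,.1929,.07])*800/512)
E
```

```text
1.5667 [0.50885908 0.1925554  0.24700907] [[ 9.82483270e-01  1.86348232e-01 -9.80209405e-04]
 [ 1.86348002e-01 -9.82483750e-01 -3.21778469e-04]
 [-1.02300266e-03  1.33481899e-04 -9.99999468e-01]] [ 3.77964495e+01  1.42216638e+01 -1.09884370e+01 -2.19305986e-02
 -6.48455785e+01  6.29526256e+01]
[400.71556443 274.13729443]
```

View pics/w1b.png

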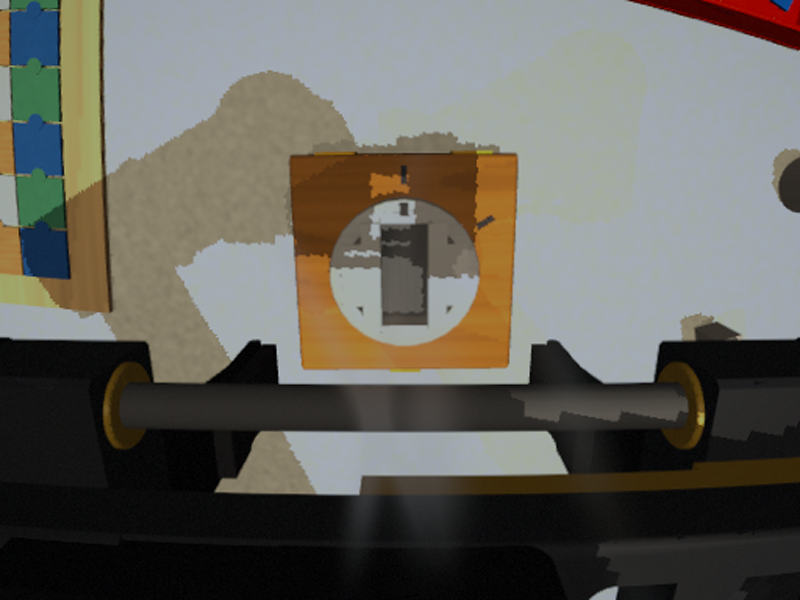

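The wrist view shows the slot with corners near (381,224), (428,225), (428,324), (382,324), dial centre (405,273).

```bash
python3 - <<'E'
from h import *
m=np.load('w1.npy',allow_pickle=True).item()
P=np.array([at(m,u*.64,v*.64,.07)for u,v in[(381,224),(428,225),(428,324),(382,324)]]);c=P.mean(0)
a=(P[0]+P[1]-P[2]-P[3])/2;print(c,np.linalg.norm(a),np.linalg.norm(P[1]-P[0]),np.degrees(np.arctan2(a[1],a[0])))
print('dial',at(m,405*.64,272.5*.64,.07))
for u in [(403.5,209),(404,175)]: q=at(m,u[0]*.64,u[1]*.64,.07)-c; print(np.degrees(np.arctan2(q[1],q[0])))
E
```

```text
[0.50852355 0.19022088 0.07      ] 0.064622858740286 0.029087081379148703 10.939841255890354
dial [0.5104417  0.19042882 0.07      ]
11.721278763876652
11.082567576548726
```

Emit:
{"fn": "servo_tool", "kwargs": {
  "slide": [
    [-0.21,0.636,0],
    [-0.21,0.636,0],
    [-0.21,0.636,0],
    [-0.21,0.636,0]
  ],
  "delta_rot": [
    [0,0,0],
    [0,0,0],
    [0,0,0],
    [0,0,0]
  ]
}}

```text
clock: 1.9
tcp_pos: [0.4894, 0.0572, 0.2475]
eef_rot: [[0.983, 0.186, -0.002], [0.186, -0.983, -0.001], [-0.002, 0.0, -1.0]]
contact_force: [-0.2, 1.4, -0.1]
opening: 0.087
grasp_force: 0.0
```

Emit:
{"fn": "servo_tool", "kwargs": {
  "slide": [
    [-0.21,0.636,0.15],
    [-0.21,0.636,0.15],
    [-0.21,0.636,0.15],
    [-0.21,0.636,0.15],
    [-0.21,0.636,0.15],
    [-0.21,0.636,0.15]
  ],
  "delta_rot": [
    [0,0,-0.075],
    [0,0,-0.075],
    [0,0,-0.075],
    [0,0,-0.075],
    [0,0,-0.075],
    [0,0,-0.075]
  ]
}}

```text
clock: 2.4
tcp_pos: [0.4739, -0.0727, 0.2174]
eef_rot: [[0.911, 0.411, -0.0], [0.411, -0.911, 0.0], [-0.0, -0.0, -1.0]]
contact_force: [0.5, 0.9, 1.3]
opening: 0.0871
grasp_force: 0.0
```

```bash
python3 - <<'E'
from h import *
m,im=snap("wrist","w2"); np.save('w2.npy',m,allow_pickle=True)
cv2.imwrite('pics/w2b.png',cv2.resize(im[40:280,96:416,::-1],(800,600),interpolation=cv2.INTER_CUBIC))
o=observe();R=np.array(o["eef_rot"]);print(o["clock"],o["tcp_pos"],R)
print((pix(m,[.4742,-.0731,.09])-[96,40])*2.5)
E
```

```text
2.45 [ 0.47442853 -0.07207777  0.21773666] [[ 9.10965839e-01  4.12481406e-01  5.74831533e-04]
 [ 4.12481382e-01 -9.10966016e-01  1.65132025e-04]
 [ 5.91765882e-04  8.66776711e-05 -9.99999821e-01]]
[405.72907297 369.59484455]
```

View pics/w2b.png

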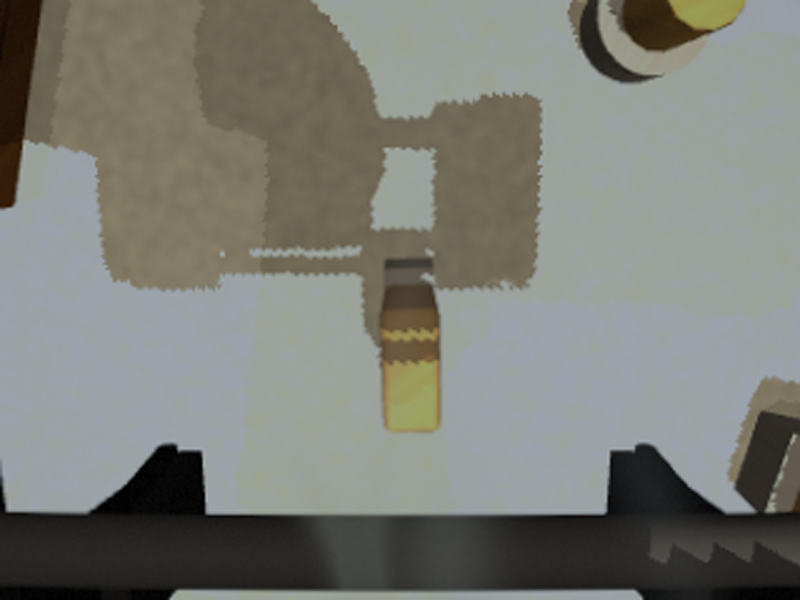

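The key's handle top lies at about (383–440, 308–432), centre (411,370): about 2 mm toward tool +y, orientation good.

Emit:
{"fn": "servo_tool", "kwargs": {
  "slide": [
    [0,0.01,0.2],
    [0,0.01,0.4],
    [0,0.01,0.55],
    [0,0.01,0.68],
    [0,0.01,0.74],
    [0,0.01,0.77],
    [0,0.01,0.77],
    [0,0.01,0.77]
  ],
  "delta_rot": [
    [0,0,0],
    [0,0,0],
    [0,0,0],
    [0,0,0],
    [0,0,0],
    [0,0,0],
    [0,0,0],
    [0,0,0]
  ]
}}

```text
clock: 3.12
tcp_pos: [0.4761, -0.0737, 0.0642]
eef_rot: [[0.91, 0.414, 0.002], [0.414, -0.91, 0.0], [0.001, 0.001, -1.0]]
contact_force: [0.5, -0.5, 0.4]
opening: 0.0871
grasp_force: 0.0
```

Emit:
{"fn": "servo_tool", "kwargs": {
  "slide": [
    [0,0,0],
    [0,0,0],
    [0,0,0],
    [0,0,0],
    [0,0,0],
    [0,0,0],
    [0,0,0],
    [0,0,0],
    [0,0,0],
    [0,0,0],
    [0,0,0],
    [0,0,0]
  ],
  "delta_rot": [
    [0,0,0],
    [0,0,0],
    [0,0,0],
    [0,0,0],
    [0,0,0],
    [0,0,0],
    [0,0,0],
    [0,0,0],
    [0,0,0],
    [0,0,0],
    [0,0,0],
    [0,0,0]
  ],
  "gripper": -1,
  "squeeze": 25
}}

```text
clock: 4.12
tcp_pos: [0.475, -0.0748, 0.0635]
eef_rot: [[0.911, 0.412, -0.0], [0.412, -0.911, -0.0], [-0.0, -0.0, -1.0]]
contact_force: [-0.5, -0.9, -1.1]
opening: 0.0197
grasp_force: 24.9
```

Emit:
{"fn": "servo_tool", "kwargs": {
  "slide": [
    [0,0,-0.05],
    [0,0,-0.15],
    [0,0,-0.3],
    [0,0,-0.42],
    [0,0,-0.5],
    [0,0,-0.5],
    [0,0,-0.5]
  ],
  "delta_rot": [
    [0,0,0],
    [0,0,0],
    [0,0,0],
    [0,0,0],
    [0,0,0],
    [0,0,0],
    [0,0,0]
  ]
}}

```text
clock: 4.7
tcp_pos: [0.4748, -0.0746, 0.1636]
eef_rot: [[0.911, 0.411, 0.001], [0.411, -0.911, 0.001], [0.001, -0.0, -1.0]]
contact_force: [0.8, -0.4, -1.8]
opening: 0.02
grasp_force: 24.9
```

```bash
python3 - <<'E'
from h import *
m,im=snap("wrist","w3")
o=observe();R=np.array(o["eef_rot"]);p=np.array(o["tcp_pos"]);print(o["clock"],p,R,o["opening"],o["grasp_force"])
top=p+R@[0,0,.006-.032]
print((pix(m,top)-[160,100])*4)
for s in(-.022,.022): print((pix(m,top+R@[s,0,0])-[160,100])*4)
cv2.imwrite('pics/w3b.png',cv2.resize(im[100:250,160:360,::-1],(800,600),interpolation=cv2.INTER_CUBIC))
t=np.array([.509,.1905]);d=R.T@np.r_[t-p[:2],0];print(d/.2,np.degrees(np.arctan2(R[1,0],R[0,0])))
E
```

```text
4.75 [ 0.47404421 -0.07472298  0.16255174] [[ 9.11529179e-01  4.11231469e-01 -1.79853084e-03]
 [ 4.11232814e-01 -9.11530241e-01  4.39033224e-04]
 [-1.45887097e-03 -1.13980649e-03 -9.99998286e-01]] 0.01996831462699594 24.912727838382125
[388.92771515 748.09697544]
[389.1596521  932.93657159]
[388.68465606 541.2046074 ]
[ 7.04658050e-01 -1.13691923e+00  2.67863206e-04] 24.28232931995096
```

View pics/w3b.png

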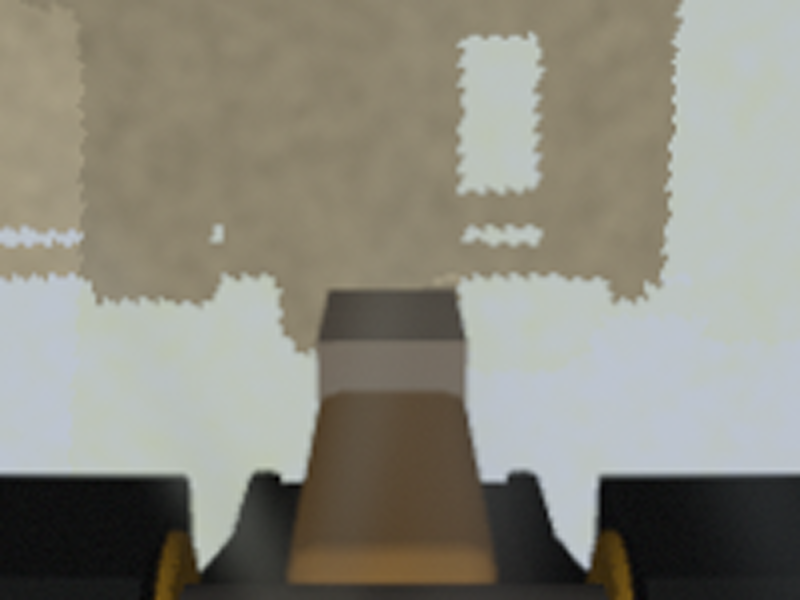

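The handle's front edge is at v≈545 and centred at u≈392, as predicted: the key sits centred and upright in the grip. On to the slot.

Emit:
{"fn": "servo_tool", "kwargs": {
  "slide": [
    [0.06,-0.1,0],
    [0.15,-0.24,0],
    [0.25,-0.4,0],
    [0.352,-0.568,0]
  ],
  "delta_rot": [
    [0,0,0],
    [0,0,0],
    [0,0,0],
    [0,0,0]
  ]
}}

```text
clock: 5.08
tcp_pos: [0.4911, 0.0583, 0.1615]
eef_rot: [[0.912, 0.41, -0.004], [0.41, -0.912, -0.002], [-0.004, -0.0, -1.0]]
contact_force: [0.5, 0.2, -1.0]
opening: 0.02
grasp_force: 24.9
```

Emit:
{"fn": "servo_tool", "kwargs": {
  "slide": [
    [0.1,-0.16,0],
    [0.2,-0.32,0],
    [0.28,-0.45,0],
    [0.33,-0.53,0],
    [0.352,-0.568,0],
    [0.352,-0.568,0],
    [0.352,-0.568,0]
  ],
  "delta_rot": [
    [0,0,0.02],
    [0,0,0.04],
    [0,0,0.06],
    [0,0,0.074],
    [0,0,0.074],
    [0,0,0.074],
    [0,0,0.074]
  ]
}}

```text
clock: 5.67
tcp_pos: [0.5087, 0.1895, 0.162]
eef_rot: [[0.981, 0.192, -0.003], [0.192, -0.981, -0.002], [-0.004, 0.001, -1.0]]
contact_force: [0.3, -1.3, -1.6]
opening: 0.0198
grasp_force: 24.9
```

```bash
python3 - <<'E'
from h import *
m,im=snap("wrist","w4")
P=[]
for i in range(4):
    o=observe();P.append(o["tcp_pos"]); read_camera("wrist")
R=np.array(o["eef_rot"]);p=np.mean(P,0);print(o["clock"],p,R,o["opening"],o["grasp_force"])
for s in(-.028,.028):
  for y in (-.01,.01):
    print('foot',pix(m,p+R@[s,y,.064])*800/512)
cv2.imwrite('pics/w4b.png',cv2.resize(im[:,:,::-1],(800,600),interpolation=cv2.INTER_CUBIC))
t=np.array([.509,.1905]);d=R.T@np.r_[t-p[:2],0];print(d,np.degrees(np.arctan2(R[1,0],R[0,0])))
E
```

```text
5.8667 [0.50918635 0.18885736 0.16290243] [[ 9.81872122e-01  1.89543357e-01 -6.72756279e-04]
 [ 1.89543089e-01 -9.81872304e-01 -4.42285583e-04]
 [-7.44393052e-04  3.06751581e-04 -9.99999676e-01]] 0.01967511116985321 24.91270298603922
foot [380.7962722  392.81440719]
foot [427.04564984 392.84372009]
foot [379.38049779 265.63851651]
foot [429.02961969 265.70066786]
[ 1.28383171e-04 -1.64818179e-03 -6.01150106e-07] 10.926123660179789
```

View pics/w4b.png

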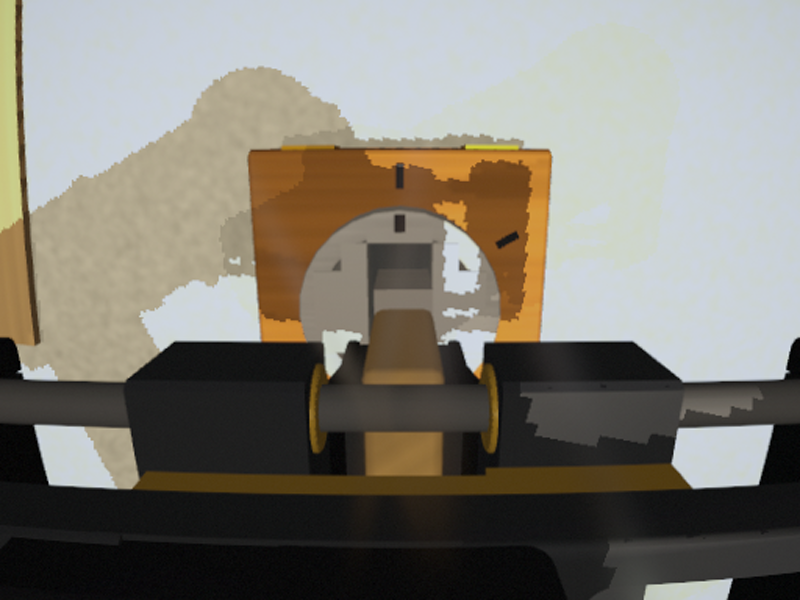

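Slot centred at u≈400 (edges 368–432), key bit at u≈403: shift about 1.5 mm toward tool −y, then lower.

Emit:
{"fn": "servo_tool", "kwargs": {
  "slide": [
    [0,-0.0075,0.0],
    [0,-0.0075,0.06],
    [0,-0.0075,0.12],
    [0,-0.0075,0.16],
    [0,-0.0075,0.19],
    [0,-0.0075,0.19],
    [0,-0.0075,0.19]
  ],
  "delta_rot": [
    [0,0,0],
    [0,0,0],
    [0,0,0],
    [0,0,0],
    [0,0,0],
    [0,0,0],
    [0,0,0]
  ]
}}

```text
clock: 6.5
tcp_pos: [0.5096, 0.1916, 0.1255]
eef_rot: [[0.982, 0.191, -0.0], [0.191, -0.982, -0.0], [-0.0, 0.0, -1.0]]
contact_force: [-0.7, -0.3, -1.6]
opening: 0.0199
grasp_force: 24.9
```

Emit:
{"fn": "servo_tool", "kwargs": {
  "slide": [
    [0,0,0.02],
    [0,0,0.035],
    [0,0,0.05],
    [0,0,0.058],
    [0,0,0.058],
    [0,0,0.058]
  ],
  "delta_rot": [
    [0,0,0],
    [0,0,0],
    [0,0,0],
    [0,0,0],
    [0,0,0],
    [0,0,0]
  ]
}}

```text
clock: 7.0
tcp_pos: [0.5095, 0.1918, 0.114]
eef_rot: [[0.982, 0.191, 0.0], [0.191, -0.982, 0.0], [0.0, 0.0, -1.0]]
contact_force: [-0.1, 0.1, -1.8]
opening: 0.0196
grasp_force: 24.9
```

Emit:
{"fn": "servo_tool", "kwargs": {
  "slide": [
    [0,0,0.004],
    [0,0,0.008],
    [0,0,0.008],
    [0,0,0.008]
  ],
  "delta_rot": [
    [0,0,0],
    [0,0,0],
    [0,0,0],
    [0,0,0]
  ]
}}

```text
clock: 7.33
tcp_pos: [0.5096, 0.1919, 0.1135]
eef_rot: [[0.982, 0.191, 0.001], [0.191, -0.982, 0.0], [0.001, -0.0, -1.0]]
contact_force: [-2.4, -0.0, 6.4]
opening: 0.0198
grasp_force: 24.9
```

Emit:
{"fn": "servo_tool", "kwargs": {
  "slide": [
    [0,0,0],
    [0,0,0],
    [0,0,0],
    [0,0,0],
    [0,0,0],
    [0,0,0],
    [0,0,0],
    [0,0,0],
    [0,0,0],
    [0,0,0],
    [0,0,0],
    [0,0,0],
    [0,0,0],
    [0,0,0],
    [0,0,0],
    [0,0,0],
    [0,0,0],
    [0,0,0],
    [0,0,0],
    [0,0,0]
  ],
  "delta_rot": [
    [0,0,0.02],
    [0,0,0.04],
    [0,0,0.06],
    [0,0,0.08],
    [0,0,0.1],
    [0,0,0.12],
    [0,0,0.14],
    [0,0,0.16],
    [0,0,0.18],
    [0,0,0.2],
    [0,0,0.22],
    [0,0,0.24],
    [0,0,0.26],
    [0,0,0.28],
    [0,0,0.3],
    [0,0,0.32],
    [0,0,0.34],
    [0,0,0.36],
    [0,0,0.37],
    [0,0,0.37]
  ]
}}

```text
clock: 9.0
tcp_pos: [0.51, 0.1908, 0.1135]
eef_rot: [[0.565, -0.825, 0.001], [-0.825, -0.565, -0.002], [0.002, 0.0, -1.0]]
contact_force: [1.0, -4.6, 6.0]
opening: 0.0201
grasp_force: 24.9
```

```bash
python3 - <<'E'
from h import *
o=observe();R=np.array(o["eef_rot"]);print(o["clock"],np.degrees(np.arctan2(R[1,0],R[0,0])),o["ft_torque"],o["contact_force"],o["tcp_pos"],o["joints"][5])
m,im=snap("wrist","w5")
cv2.imwrite('pics/w5b.png',cv2.resize(im[:,:,::-1],(800,600),interpolation=cv2.INTER_CUBIC))
E
```

```text
9.0 -55.622814962696374 [-1.31831217 -0.0861967   0.043797  ] [ 0.96987345 -4.58773372  5.98258041] [0.51004409 0.1907748  0.11347708] -3.348989559386425
```

View pics/w5b.png

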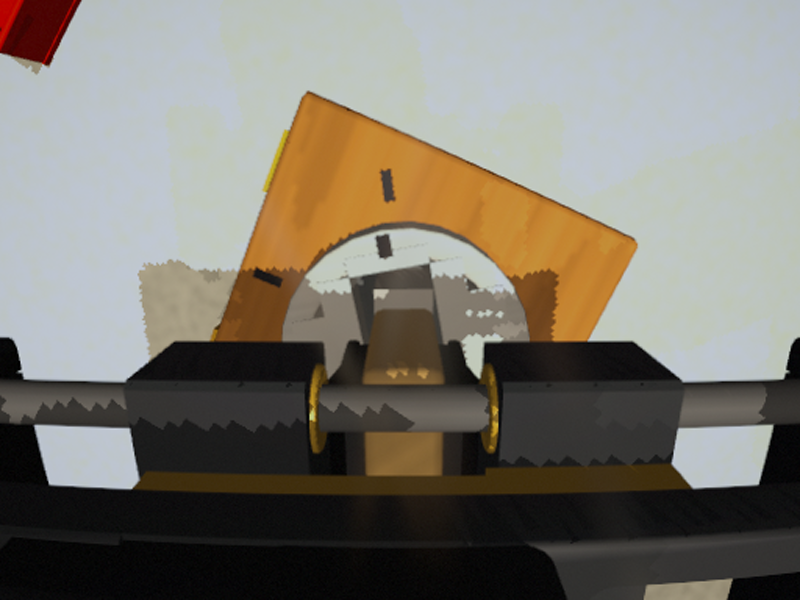

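The dial tick (384,246) is a few degrees short of the second mark (387,184); continue in small steps.

Emit:
{"fn": "servo_tool", "kwargs": {
  "slide": [
    [0,0,0],
    [0,0,0],
    [0,0,0],
    [0,0,0],
    [0,0,0],
    [0,0,0]
  ],
  "delta_rot": [
    [0,0,0.006],
    [0,0,0.012],
    [0,0,0.018],
    [0,0,0.024],
    [0,0,0.024],
    [0,0,0.024]
  ]
}}

```text
clock: 9.55
tcp_pos: [0.5099, 0.1907, 0.1135]
eef_rot: [[0.502, -0.865, 0.001], [-0.865, -0.502, -0.002], [0.002, 0.0, -1.0]]
contact_force: [-0.3, -4.2, 6.2]
opening: 0.02
grasp_force: 24.9
```

```bash
python3 - <<'E'
from h import *
o=observe();R=np.array(o["eef_rot"]);print(o["clock"],np.degrees(np.arctan2(R[1,0],R[0,0])),o["ft_torque"],o["contact_force"],o["tcp_pos"])
E
```

```text
9.55 -59.87264061413181 [-1.340517    0.06839159  0.06867994] [-0.29768059 -4.18816912  6.21832292] [0.50988937 0.19072751 0.11347569]
```

Emit:
{"fn": "servo_tool", "kwargs": {
  "slide": [
    [0,0,0],
    [0,0,0],
    [0,0,0],
    [0,0,0],
    [0,0,0]
  ],
  "delta_rot": [
    [0,0,0.005],
    [0,0,0.01],
    [0,0,0.015],
    [0,0,0.015],
    [0,0,0.015]
  ]
}}

```text
clock: 9.97
tcp_pos: [0.5096, 0.1907, 0.1135]
eef_rot: [[0.463, -0.886, 0.0], [-0.886, -0.463, -0.002], [0.002, 0.001, -1.0]]
contact_force: [-1.2, -3.8, 6.7]
opening: 0.0201
grasp_force: 25.5
```

```bash
python3 - <<'E'
from h import *
o=observe();R=np.array(o["eef_rot"]);print(o["clock"],np.degrees(np.arctan2(R[1,0],R[0,0])),o["ft_torque"],o["contact_force"],o["tcp_pos"])
m,im=snap("wrist","w6")
cv2.imwrite('pics/w6b.png',cv2.resize(im[80:260,136:376,::-1],(800,600),interpolation=cv2.INTER_CUBIC))
E
```

```text
9.9667 -62.39632715227952 [-1.22278796  0.44167692  0.74368136] [-1.22170601 -3.76261281  6.72461591] [0.50959955 0.19073595 0.11348195]
```

View pics/w6b.png

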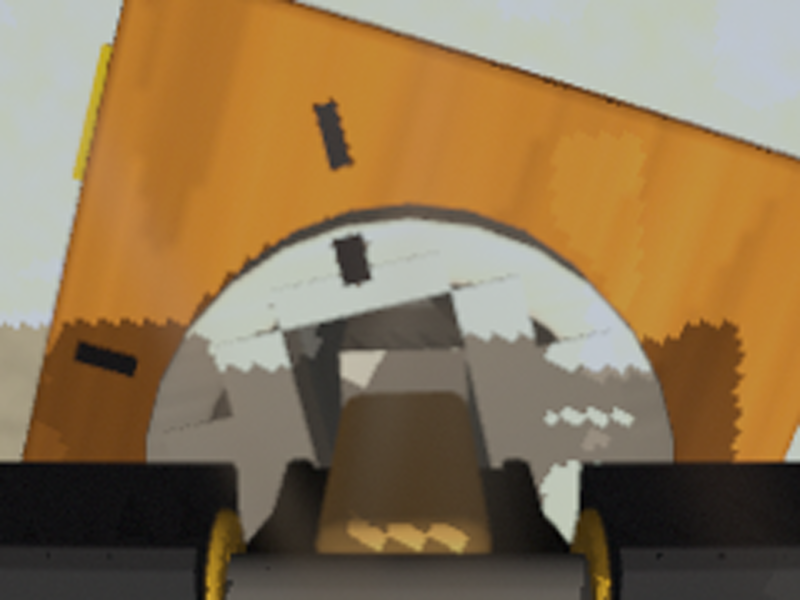

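Torque has risen to 0.74 N m and the tick (352,258) points at the second mark (332,133), so the dial is at its stop. I'll unload, release and lift.

Emit:
{"fn": "servo_tool", "kwargs": {
  "slide": [
    [0,0,-0.003],
    [0,0,-0.005],
    [0,0,-0.005]
  ],
  "delta_rot": [
    [0,0,-0.003],
    [0,0,-0.006],
    [0,0,-0.006]
  ]
}}

```text
clock: 10.27
tcp_pos: [0.5096, 0.1908, 0.1135]
eef_rot: [[0.478, -0.878, -0.0], [-0.878, -0.478, -0.002], [0.001, 0.001, -1.0]]
contact_force: [1.1, -5.6, 3.0]
opening: 0.0199
grasp_force: 25.0
```

Emit:
{"fn": "servo_tool", "kwargs": {
  "slide": [
    [0,0,0],
    [0,0,0],
    [0,0,0],
    [0,0,0],
    [0,0,0],
    [0,0,0],
    [0,0,0],
    [0,0,0],
    [0,0,0],
    [0,0,0],
    [0,0,0],
    [0,0,0]
  ],
  "delta_rot": [
    [0,0,0],
    [0,0,0],
    [0,0,0],
    [0,0,0],
    [0,0,0],
    [0,0,0],
    [0,0,0],
    [0,0,0],
    [0,0,0],
    [0,0,0],
    [0,0,0],
    [0,0,0]
  ],
  "gripper": 1
}}

```text
clock: 11.27
tcp_pos: [0.5094, 0.1917, 0.1134]
eef_rot: [[0.477, -0.879, 0.0], [-0.879, -0.477, 0.0], [-0.0, -0.0, -1.0]]
contact_force: [-0.6, -1.2, -0.6]
opening: 0.0853
grasp_force: 0.0
```

Emit:
{"fn": "servo_tool", "kwargs": {
  "slide": [
    [0,0,-0.03],
    [0,0,-0.1],
    [0,0,-0.2],
    [0,0,-0.35],
    [0,0,-0.5],
    [0,0,-0.6],
    [0,0,-0.6],
    [0,0,-0.6]
  ],
  "delta_rot": [
    [0,0,0],
    [0,0,0],
    [0,0,0],
    [0,0,0],
    [0,0,0],
    [0,0,0],
    [0,0,0],
    [0,0,0]
  ]
}}

```text
clock: 11.93
tcp_pos: [0.5098, 0.1921, 0.2351]
eef_rot: [[0.476, -0.879, 0.003], [-0.879, -0.476, 0.002], [-0.001, -0.004, -1.0]]
contact_force: [-0.1, 0.3, -1.2]
opening: 0.0874
grasp_force: 0.0
```

```bash
python3 - <<'E'
from h import *
m,im=snap("wrist","w7"); m2,s=snap("scene","s7")
a=cv2.resize(im[60:360,56:456],(400,300));b=cv2.resize(s[165:255,310:430],(400,300),interpolation=cv2.INTER_CUBIC)
cv2.imwrite('pics/w7b.png',np.hstack([a,b])[:,:,::-1]);print(observe()["clock"])
E
```

```text
12.0333
```

View pics/w7b.png

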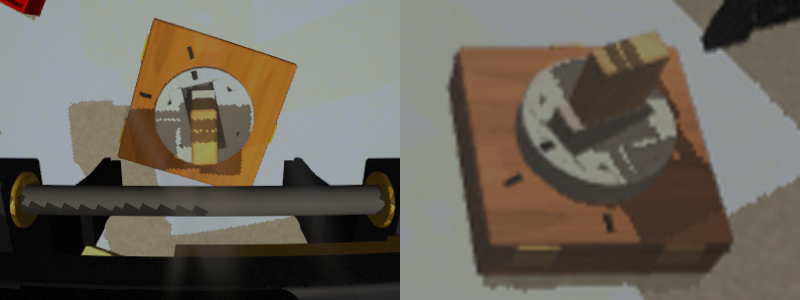

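The key stands upright in the slot, the tick (194,75) meets the second mark (191,52), and the gripper is clear.

```bash
python3 -c "from bench import *; print(finish_job())"
```

```text
the job is handed in; nothing more can be done
None
```

The lock is open: I pressed the narrow-bit key home and turned the dial clockwise to its stop. The key was left standing upright in the slot with the gripper clear, and I handed the job in at about 12 s; the hand-in returned no verdict.

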